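Close the jig's retaining bar and lock it with the ball-lock pin

ROBOT

A 6-joint arm with a two-finger parallel gripper is mounted at the origin on the work surface. World frame = base frame: x ahead of the robot, y to its left, z up, the work surface at z = 0. Lengths are in m, angles in rad, forces in N, time in s.
With the tool pointing down it reaches from about 0.225 to 0.875 m from the base axis. Payload 3.4 kg.
Tool frame: the origin (TCP) lies at the very end of the fingers, on their centre line; the grasp point (between the pads) lies 19 mm behind it (arm.grip_depth is the distance from the TCP to the grasp point, in m); z points along the fingers, y is the line along which they close (so a half turn about z gives the same grasp; the last joint's range is limited). The gripper opens to 85 mm and grips with 20 to 120 N. Pads are 22 mm wide; open, the fingers measure 114 mm over their backs; the gripper's body (76 mm by 85 mm) begins 54 mm behind the grasp point. The pads swing forward as they close: fully open they stand 13 mm farther back than shut.
Start: joints at [1.039, 0.276, 1.505, -0, 1.361, -0.121], TCP at [0.23, 0.527, 0.201] pointing down, gripper open.
Joint ranges: [-2.89, 2.89], [-0.75, 2.08], [0.22, 2.7], [-1.18, 4.32], [0.11, 2.71], [-2.7, 2.7]. Speed limits (rad/s): [2.57, 2.57, 3.14, 3.14, 3.14, 3.14].

INTERFACE

Orientations are given as a unit quaternion [w, x, y, z].
In Python, from plant import arm gives the robot as it stands.
- The arm moves only by the tool carry_out, never from a script. Its argument "deltas" is a list of rows, each an object of numbers: "wx", "wy", "wz": the turn, a rotation vector about the world's x, y, z each as a share of pi/2 rad, from -1 to 1; "x", "y", "z": the shift along the world's x, y, z each as a share of 0.2 m, from -1 to 1; "jaw": the opening, from -1 (shut) to 1 (fully open). In form: [{"wx": .., "wy": .., "wz": .., "x": .., "y": .., "z": .., "jaw": ..}, ...]. A call has exactly 5 rows; each row is the pose to reach, as a shift and turn from the pose commanded when the call began; what a row does not reach only later rows make up. A row lasts 1/8 s, in which the tool goes at most 62.5 mm and 10.7 degrees, less where a joint would pass 70% of its speed; a pose out of reach is approached as far as the arm can. A call with a number of a shift or a turn outside -1 to 1 is refused whole. A call with a gripper value outside its range is refused whole. The fingers move at their own pace and stop on an object; "grip_force" is the grip in N (left out, the last holds). Time passes only in rows, so rows that repeat a pose let the fingers close, or fill a call up. It gives the time, the measured TCP pose, the force, the opening and the grip force at its end, in the units of the state.
- arm.read_state(): the state, without advancing time (a new reading comes with each control period).
- arm.get_image(name): name is "side" or "top" or "wrist"; returns the picture (400x640x3 uint8, blue, green, red); there is no depth.
- arm.get_calibration(name): a dict with "vertical_fov" (degrees; the focal length in pixels is half the picture's height over the tangent of half this angle, whatever the lens; pixels are square), "cx", "cy" (the principal point, pixels), "T" (4x4, takes a point from camera to world coordinates); the wrist camera has in their place "T_tool_cam" (4x4, takes a point from camera to tool coordinates, whose origin is the TCP and whose axes are the flange's). Camera axes: x right, y up, looking along -z (the intrinsics and any distortion apply to the point x, -y, -z); pixel columns grow to the right and rows downward; lengths in m; the calibration is good to about 2 mm. A picture is of the moment at which its call begins: read the wrist's pose just before it. get_calibration takes no time and is no camera call.
- arm.finish_job(): hands the job in; it is judged then, once.
The state is a dict: "time": time; "q": joint angles; "joint_vel": joint speeds; "effort": joint torques, N m; "position": TCP position; "eef_rot": TCP orientation; "contact_force": force on the tool from outside, world axes, zero at the start; "wrist_torque": the same for the moment, N m; "gripper_width": finger opening in m; "finger_force": force on a finger pad.
Only numpy, scipy, OpenCV 4.12 (cv2) and the standard library are available. Lean on these libraries where they do the work, as an engineer would, in place of code of your own. Each camera call takes 0.05 s, during which the arm holds its last target. There are 200 camera calls.

TASK

On the sloping assembly jig, swing the retaining bar fully closed over the gear case so that its end lies in the clevis and the holes line up. Then take the ball-lock pin from its wooden block by squeezing its two buttons, slide it through the clevis and bar until its flange sits on the clevis, and let go so that the buttons spring out and the balls lock it there. Do not disturb the jar, the tray or the cordless driver.

Things in the scene. Friction and masses are not known exactly. Their poses are not given: they have to be found in the camera images.
- clevis_hole (a point): Centre of the pin hole at the upper face of the jig's steel clevis. Axes of the sloping plate: z square out of the slope (30 degrees from vertical, leaning to the robot's side), x up the slope, y across. Clevis: two cheeks 44 x 44 x 8 mm, 15 mm through holes, upper faces at z = 0 and -22 mm; the bar end goes between them. A 10 mm wall joins them on the -x side.
- plate: The jig's grey sloping plate, 150 x 235 x 10 mm, fixed; origin at the middle of its upper face, axes as clevis_hole, which is at (0, -75, 50) mm here. An aluminium gear case (74 mm square, 28 mm high) sits at its middle, under the closed bar. Between the lower cheek (underside 20 mm over the plate) and the plate is free space for the pin's end.
- bar_pivot (a point): Point on the bar's pivot axis, level with the bar's upper face; axes as clevis_hole, from which it lies 150 mm along +y and 10 mm below. The bar turns about this z axis.
- bar (a joint): Angle (rad) of the retaining bar: 0 = closed, lying along -y from its pivot with its 15 mm hole in line with the clevis holes (a stop); it grows to 1.4 as the bar swings open up the slope (+x). Its pivot is stiff (0.2 N m): it stays where it is left.
- knob (a point): On the axis of the bar's black upright knob, 80 mm from the pivot axis. The knob's grip is 20 mm across and reaches from 14 mm below this point to 12 mm above it; the bar's upper face is 22 mm below it. The bar is 26 mm wide, 10 mm thick, 34 mm wide around its hole. Axes turn with the bar: z square out of the slope, -y along the bar towards its hole.
- pin_grip (a point): Middle of the ball-lock pin's handle, level with its button centres. z along the pin towards the handle end (up at the start). Handle: black block 44 (x) x 22 (y) x 36 mm (z, from 20 below to 16 above this point); a steel button 20 mm wide, 22 mm tall on each broad face (+y, -y), 32 mm over both when out, 24 mm pressed home. Grip across the buttons with about 15 N or more to draw the balls in.
- pin: The loose ball-lock pin, about 0.13 kg; origin at the underside of its round 28 mm flange, 25 mm below pin_grip, same axes. Below: steel shank 12 mm across, 46 mm long, tapered over the last 6 mm; a ball on each side (33 to 40 mm below the flange) stands out 3.5 mm unless the buttons are pressed. Clevis and bar are 30 mm thick together, so the seated pin's balls stand 3 mm below the lower cheek.
- pin_tip (a point): The tip of the pin's shank, 71 mm below pin_grip along the pin's z axis.
- button_a (a joint): Travel (m) of the pin's +y button: 0 = out (ball out), 0.004 = pressed home (ball in). Spring: 3 N to start, 7 N at full travel. If its ball is in a hole it cannot come fully out.
- button_b (a joint): The same for the -y button.
- holder: Light wooden block 60 x 60 x 60 mm, fixed, with a 24 mm vertical through hole in its middle; the pin stands in it with its flange on the block's top. Origin at the centre of its underside. It stands either to the left or to the right of the jig.
- jar: White plastic jar with a black cap, 60 mm across, 85 mm tall, loose; origin under its centre. A bystander, on the other side of the jig from the holder.
- tray: Yellow open parts bin 110 x 100 x 50 mm with nuts in it, loose; origin under its centre. A bystander, at the far left.
- driver: Cordless right-angle driver lying down, about 310 mm long, 70 mm wide, 56 mm high, loose; origin at table height near its middle. A bystander, at the far right.
Things that resemble listed ones, but are neither listed nor needed, are in the scene too. What is shaped like the pin but blue or orange is not meant.

How it is judged:
On the way, in this order (a step that is already met when the one before it is completed fails the run):
1. the bar is swung fully closed (value of joint bar below 0.035 rad), for 0.2 s.
2. the pin's tip is in the clevis from above with both buttons pressed (z of pin_tip in the frame of clevis_hole below -0.008 m and x of pin_tip in the frame of clevis_hole between -0.006 and 0.006 m and y of pin_tip in the frame of clevis_hole between -0.006 and 0.006 m and value of joint each of button_a, button_b above 0.002 m), for 0.1 s.
At the end, for the whole second after the job is handed in: The bar is closed (under 0.035 rad), the pin is through clevis and bar with its flange on the clevis (within about 4 mm, pin within 10 degrees of the hole's axis), both buttons are out (under 1 mm pressed) so that the balls stand under the lower cheek, and the pin is let go and at rest (value of joint bar below 0.035 rad and distance between pin_grip and clevis_hole below 0.03 m and z of pin_tip in the frame of clevis_hole below -0.042 m and angle between the z axis of pin_grip and the z axis of clevis_hole, either way round below 0.17 rad and value of joint each of button_a, button_b below 0.001 m and linear speed of pin below 0.02 m/s); the robot touches nothing.
It fails at once if the jar is pushed more than 40 mm or tipped (distance of jar from where it was at the start of the episode above 0.04 m or angle between jar's own z axis and vertical above 0.6 rad).
It fails at once if the tray is pushed more than 40 mm (distance of tray from where it was at the start of the episode above 0.04 m).
It fails at once if the driver is pushed more than 40 mm (distance of driver from where it was at the start of the episode above 0.04 m).
It also fails if it takes over 58 s, if anything falls off the work surface, if the arm or the gripper's body presses on something with over 40 N, if the wrist force passes 120 N, or if a joint passes its speed limit or range.

## Working session

There is one attempt and no reset: what is moved stays moved. The work goes in short steps, Python scripts to look and compute and a tool call to move; the robot and the scene stay as the last step left them, time stands still between calls to the robot, and variables do not carry over. Pictures are saved under pics/ and viewed, at most 10 in all, crops included, and the job is handed in when it is done.

Besides the shell and the picture viewer there is one more tool, called as name(argument=value, ...), one argument or row to a line, values as JSON. carry_out: Moves the arm, as the interface text tells. Shift numbers are shares of 0.2 m and turn numbers shares of pi/2 rad, none past 1 either way. Its arguments: {"type":"object","properties":{"deltas":{"type":"array","items":{"type":"object","properties":{"wx":{"type":"number","minimum":-1,"maximum":1},"wy":{"type":"number","minimum":-1,"maximum":1},"wz":{"type":"number","minimum":-1,"maximum":1},"x":{"type":"number","minimum":-1,"maximum":1},"y":{"type":"number","minimum":-1,"maximum":1},"z":{"type":"number","minimum":-1,"maximum":1},"jaw":{"type":"number"}}}},"grip_force":{"type":"number"}},"required":["deltas"]}

```bash
ls && mkdir -p pics && python3 - <<'E'
from plant import arm
import cv2,numpy as np
s=arm.read_state();print(s)
for n in ("side","top","wrist"):
    im=arm.get_image(n);cv2.imwrite(f"pics/{n}0.png",im);c=arm.get_calibration(n);print(n,c)
E
```

```text
pics
{'time': 0.0, 'q': array([ 1.03902632e+00,  2.76591897e-01,  1.50614353e+00, -4.95312201e-05,
        1.36071978e+00, -1.20993525e-01]), 'joint_vel': array([ 0.0013198 , -0.00193287,  0.00014483,  0.00060838,  0.00043532,
        0.00100228]), 'effort': array([-1.46642826e-03, -4.16777515e+01, -2.45800424e+01, -4.65141929e-04,
        1.12610546e-02,  2.31035585e-05]), 'position': array([0.22932268, 0.52663739, 0.2002374 ]), 'eef_rot': array([-2.75646727e-04,  2.03942088e-01,  9.78982511e-01, -8.89879388e-04]), 'contact_force': array([ 0.20337077, -1.09307405,  0.4558995 ]), 'wrist_torque': array([ 0.00689634, -0.00010925,  0.01619228]), 'finger_force': 0.0, 'gripper_width': 0.08529119415563284}
side {'vertical_fov': 51.65118928577115, 'cx': 316.33460119179733, 'cy': 193.1280830348917, 'T': array([[ 0.95491905,  0.22856446, -0.18944103,  0.2670234 ],
       [-0.29677315,  0.71899755, -0.62846497, -0.79200346],
       [-0.00743712,  0.65635418,  0.75441625,  1.09614925],
       [ 0.        ,  0.        ,  0.        ,  1.        ]])}
top {'vertical_fov': 42.19561746742656, 'cx': 323.01664563999225, 'cy': 201.2259314024463, 'T': array([[-0.01440297,  0.9960404 , -0.08772725,  0.40703183],
       [-0.9998413 , -0.01342665,  0.01170896,  0.01358797],
       [ 0.01048472,  0.08788197,  0.99607571,  1.35652926],
       [ 0.        ,  0.        ,  0.        ,  1.        ]])}
wrist {'vertical_fov': 58.99290637729051, 'cx': 318.4645712936076, 'cy': 198.1340838467622, 'T_tool_cam': array([[-5.41209756e-04,  9.44530536e-01,  3.28423164e-01,
         8.41896091e-02],
       [ 9.99999818e-01,  5.98240577e-04, -7.26100879e-05,
         4.91529563e-06],
       [-2.65058508e-04,  3.28423065e-01, -9.44530688e-01,
        -1.73920860e-01],
       [ 0.00000000e+00,  0.00000000e+00,  0.00000000e+00,
         1.00000000e+00]])}
```

View pics/top0.png

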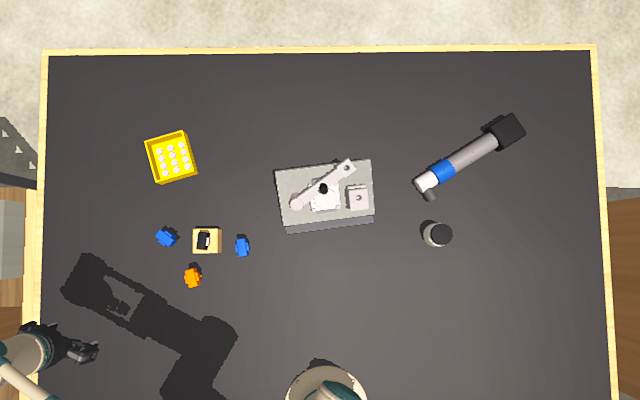

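View pics/side0.png

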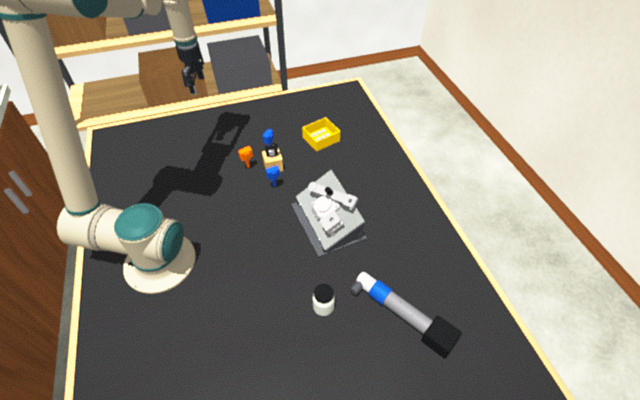

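The top view shows the jig centred near (325,195), its clevis hole at about (359,198), the bar pivot at about (296,203) and the bar hole at (347,168). The knob is at (323,188). The holder with the black-handled pin is at (207,240), and the blue and orange decoys around it are not meant. The side view agrees: the holder is at (272,158) and the jig at (330,210).

```bash
cat > h.py <<'E'
import numpy as np, cv2
from scipy.spatial.transform import Rotation as R
from plant import arm
def Rq(q): return R.from_quat([q[1],q[2],q[3],q[0]]).as_matrix()
def camT(name,s=None):
    c=arm.get_calibration(name)
    if name!="wrist": T=c["T"]
    else:
        Tt=np.eye(4);Tt[:3,:3]=Rq(s["eef_rot"]);Tt[:3,3]=s["position"];T=Tt@c["T_tool_cam"]
    f=200/np.tan(np.radians(c["vertical_fov"]/2))
    return T,f,c["cx"],c["cy"]
def ray(C,u,v):
    T,f,cx,cy=C
    d=T[:3,:3]@np.array([(u-cx)/f,-(v-cy)/f,-1]);return T[:3,3],d/np.linalg.norm(d)
def onz(C,u,v,z):
    o,d=ray(C,u,v);return o+d*(z-o[2])/d[2]
def proj(C,P):
    T,f,cx,cy=C
    p=(np.atleast_2d(P)-T[:3,3])@T[:3,:3];return np.c_[cx+f*p[:,0]/-p[:,2],cy-f*p[:,1]/-p[:,2]]
def tri(C1,p1,C2,p2):
    o1,d1=ray(C1,*p1);o2,d2=ray(C2,*p2)
    a=np.linalg.lstsq(np.c_[d1,-d2],o2-o1,rcond=None)[0]
    A=o1+a[0]*d1;B=o2+a[1]*d2;return (A+B)/2,np.linalg.norm(A-B)
def jigR(yaw): # columns x,y,z of jig
    return R.from_euler('z',yaw).as_matrix()@R.from_euler('y',-np.pi/6).as_matrix()
def delta(s,Rt,p): # shares from state to target
    w=R.from_matrix(Rt@Rq(s["eef_rot"]).T).as_rotvec()
    return np.round(w/(np.pi/2),3),np.round((np.asarray(p)-s["position"])/.2,3)
E
python3 - <<'E'
from h import *
C=camT("top");S=camT("side")
for n,p,z in (("clevis",(359,198),.12),("pivot",(296,203),.11),("barhole",(347,168),.13),("knob",(323,188),.14),("holdertop",(207,240),.06)):
    print(n,onz(C,*p,z))
print("knob",tri(C,(323,188),S,(328,191)),"holder",tri(C,(204,239),S,(272,150)))
print("plate corners",[tri(C,a,S,b) for a,b in (((274,170),(332,172)),((371,159),(365,237)))])
print(np.round(Rq(arm.read_state()["eef_rot"]),3))
E
```

```text
clevis [ 0.52253809 -0.08734009  0.12      ]
pivot [0.51340022 0.06416204 0.11      ]
barhole [ 0.59399742 -0.05929946  0.13      ]
knob [ 0.54552526 -0.00112474  0.14      ]
holdertop [0.42825002 0.28846599 0.06      ]
knob (array([ 0.54409433, -0.00086514,  0.14321959]), np.float64(0.00216008084171489)) holder (array([0.43021159, 0.28980443, 0.08820696]), np.float64(0.00022209836266459462))
plate corners [(array([0.59716218, 0.11809841, 0.09258951]), np.float64(0.0002578729966380727)), (array([ 0.627884  , -0.1266104 ,  0.03421251]), np.float64(0.006828702658338229))]
[[-0.917  0.399 -0.001]
 [ 0.399  0.917 -0.001]
 [ 0.    -0.001 -1.   ]]
```

```bash
python3 - <<'E'
from h import *
J=jigR(0.09);c=np.array([.522,-.087,.125])-J@[0,-.075,.05]
print(c,J)
s=arm.read_state()
Rt=np.c_[-J[:,0],J[:,1],-J[:,2]]
print(delta(s,Rt,c+J[:,2]*.15),c+J[:,2]*.15)
E
```

```text
[ 0.54015793 -0.01005658  0.08169873] [[ 0.86252037 -0.08987855 -0.49797637]
 [ 0.07783711  0.99595273 -0.04493927]
 [ 0.5         0.          0.8660254 ]]
(array([-0.053, -0.333,  0.312]), array([ 1.18 , -2.718,  0.056])) [ 0.46546147 -0.01679747  0.21160254]
```

carry_out(
  deltas=[
    {"x":0.1,"y":-0.3,"z":0.2,"wz":0.06,"jaw":1},
    {"x":0.2,"y":-0.55,"z":0.2,"wx":-0.01,"wy":-0.07,"wz":0.12,"jaw":1},
    {"x":0.3,"y":-0.8,"z":0.2,"wx":-0.03,"wy":-0.14,"wz":0.2,"jaw":1},
    {"x":0.4,"y":-1,"z":0.2,"wx":-0.05,"wy":-0.22,"wz":0.27,"jaw":1},
    {"x":0.5,"y":-1,"z":0.2,"wx":-0.053,"wy":-0.333,"wz":0.312,"jaw":1},
  ],
)

```text
validation failed for argument at $.de...
```

carry_out(
  deltas=[
    {"x":0.1,"y":-0.25,"jaw":1},
    {"x":0.2,"y":-0.5,"jaw":1},
    {"x":0.3,"y":-0.75,"jaw":1},
    {"x":0.4,"y":-1,"jaw":1},
    {"x":0.5,"y":-1,"jaw":1},
  ],
)

```text
validation failed for argument at $.de...
```

carry_out(
  deltas=[
    {"x":0.05,"y":-0.25,"jaw":1},
    {"x":0.1,"y":-0.5,"z":-0.1,"jaw":1},
    {"x":0.18,"y":-0.72,"z":-0.15,"jaw":1},
    {"x":0.18,"y":-0.72,"z":-0.15,"jaw":1},
    {"x":0.18,"y":-0.72,"z":-0.15,"jaw":1},
  ],
)

```text
validation failed for argument at $.de...
```

```bash
python3 - <<'E'
from h import *
import pickle
s=arm.read_state();im=arm.get_image("wrist");cv2.imwrite("pics/w1.png",im);pickle.dump(s,open("s1.pkl","wb"))
print(s["position"],np.round(Rq(s["eef_rot"]),3),s["q"],s["time"])
E
```

```text
[0.2294515  0.52679701 0.20043559] [[-0.917  0.399 -0.001]
 [ 0.399  0.917 -0.001]
 [ 0.    -0.001 -1.   ]] [ 1.03896811e+00  2.76478992e-01  1.50580757e+00 -4.14739068e-05
  1.36065933e+00 -1.21000622e-01] 0.15
```

View pics/w1.png

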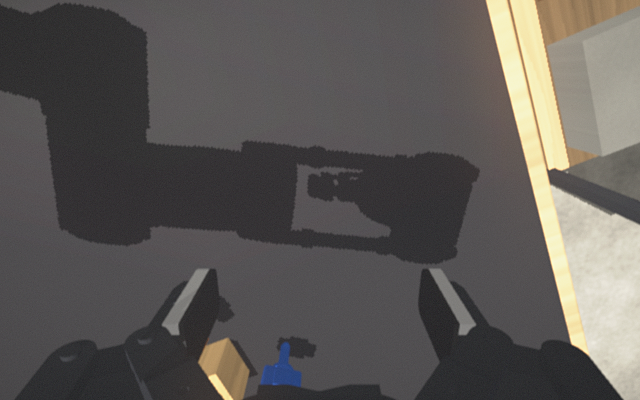

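The moves were refused and time barely advanced, so this is still the start view: the arm's shadow, with the holder corner at about (228,365). I'll resend with every field filled in.

carry_out(
  deltas=[
    {"x":0.1,"y":-0.3,"z":0.2,"wx":0,"wy":0,"wz":0.06,"jaw":1},
    {"x":0.2,"y":-0.55,"z":0.2,"wx":-0.01,"wy":-0.07,"wz":0.12,"jaw":1},
    {"x":0.3,"y":-0.8,"z":0.2,"wx":-0.03,"wy":-0.14,"wz":0.2,"jaw":1},
    {"x":0.4,"y":-1,"z":0.2,"wx":-0.05,"wy":-0.22,"wz":0.27,"jaw":1},
    {"x":0.5,"y":-1,"z":0.2,"wx":-0.053,"wy":-0.333,"wz":0.312,"jaw":1},
  ],
)

```text
time: 0.82
position: [0.3307, 0.3252, 0.2421]
eef_rot: [0.261, -0.043, 0.964, 0.013]
contact_force: [-0.1, -0.8, -0.5]
gripper_width: 0.0852
finger_force: 0.0
```

carry_out(
  deltas=[
    {"x":0.1,"y":-0.25,"z":0,"wx":0,"wy":0,"wz":0,"jaw":1},
    {"x":0.2,"y":-0.5,"z":0,"wx":0,"wy":0,"wz":0,"jaw":1},
    {"x":0.3,"y":-0.75,"z":0,"wx":0,"wy":0,"wz":0,"jaw":1},
    {"x":0.4,"y":-1,"z":0,"wx":0,"wy":0,"wz":0,"jaw":1},
    {"x":0.5,"y":-1,"z":0,"wx":0,"wy":0,"wz":0,"jaw":1},
  ],
)

```text
time: 1.45
position: [0.4299, 0.1228, 0.2413]
eef_rot: [0.259, -0.04, 0.965, 0.011]
contact_force: [0.4, 0.9, -0.3]
gripper_width: 0.0853
finger_force: 0.0
```

carry_out(
  deltas=[
    {"x":0.05,"y":-0.25,"z":0,"wx":0,"wy":0,"wz":0,"jaw":1},
    {"x":0.1,"y":-0.5,"z":-0.1,"wx":0,"wy":0,"wz":0,"jaw":1},
    {"x":0.18,"y":-0.72,"z":-0.15,"wx":0,"wy":0,"wz":0,"jaw":1},
    {"x":0.18,"y":-0.72,"z":-0.15,"wx":0,"wy":0,"wz":0,"jaw":1},
    {"x":0.18,"y":-0.72,"z":-0.15,"wx":0,"wy":0,"wz":0,"jaw":1},
  ],
)

```text
time: 2.08
position: [0.4651, -0.0168, 0.2107]
eef_rot: [0.258, -0.043, 0.965, 0.013]
contact_force: [0.5, -0.3, 0.2]
gripper_width: 0.0851
finger_force: 0.0
```

```bash
python3 - <<'E'
from h import *
import pickle
s=arm.read_state();im=arm.get_image("wrist");cv2.imwrite("pics/w2.png",im);pickle.dump(s,open("s2.pkl","wb"))
print(s["position"],np.round(Rq(s["eef_rot"]),3),s["q"],s["time"])
E
```

```text
[ 0.46508204 -0.01677835  0.21072323] [[-0.864 -0.09   0.496]
 [-0.077  0.996  0.046]
 [-0.498  0.002 -0.867]] [-0.38818582 -0.17717216  2.10494976  0.3374406   0.77150368 -2.23853319] 2.075
```

View pics/w2.png

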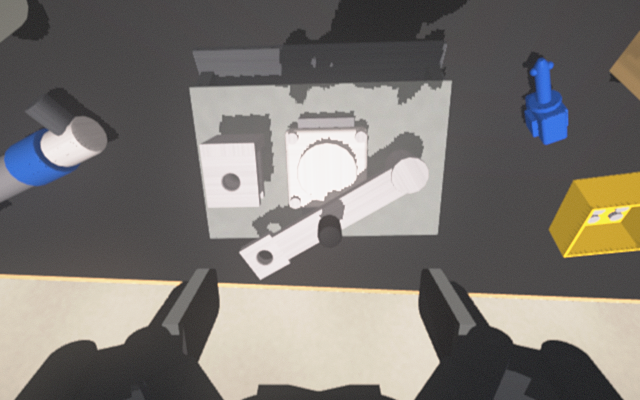

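The wrist view shows the plate face corners at (190,87), (452,80), (438,235) and (210,238). The clevis hole is at (231,182), the bar hole at (265,257), the knob top at about (330,231) and the pivot boss at (410,175). Next I'll fit the jig pose.

```bash
cat > holes.py <<'E'
from h import *
def hole(im,u,v,r=14):
    g=cv2.cvtColor(im,cv2.COLOR_BGR2GRAY)[v-r:v+r+1,u-r:u+r+1]
    t,b=cv2.threshold(g,0,255,cv2.THRESH_BINARY_INV+cv2.THRESH_OTSU)
    cs,_=cv2.findContours(b,cv2.RETR_EXTERNAL,cv2.CHAIN_APPROX_NONE)
    c=min(cs,key=lambda c:abs(cv2.pointPolygonTest(c,(r,r),True))if len(c)<6 or cv2.pointPolygonTest(c,(r,r),False)<0 else -9)
    e=cv2.fitEllipse(c);return np.array(e[0])+[u-r,v-r],e[1]
E
python3 - <<'E'
from holes import *
import pickle
from scipy.optimize import least_squares
s=pickle.load(open("s2.pkl","rb"));C=camT("wrist",s);im=cv2.imread("pics/w2.png")
h=hole(im,231,182);b=hole(im,265,257);print(h,b)
M=np.array([[-75,-117.5,0],[-75,117.5,0],[75,117.5,0],[75,-117.5,0],[0,-75,50]])/1e3
U=np.array([(190,87),(452,80),(438,235),(210,238),h[0]])
f=lambda p:(proj(C,(jigR(p[0])@M.T).T+p[1:])-U).ravel()
r=least_squares(f,[.09,.54,-.01,.08]);p=r.x;print(p,r.fun.reshape(-1,2).round(1))
J=jigR(p[0]);c=p[1:]
clev=c+J@[0,-.075,.05];piv=clev+J@[0,.15,-.01];print("clevis",clev,"piv",piv)
T=camT("top");print("top check clevis, pivot",proj(T,[clev,piv]))
# bar hole & knob by ray on plane of height
def onj(u,v,z):
    o,d=ray(C,u,v);o=J.T@(o-clev);d=J.T@d;return o+d*(z-o[2])/d[2]
H=onj(*b[0],-.01);d=H-[0,.15,-.01];print("barhole jig",H,np.linalg.norm(d),"ang",np.arctan2(d[0],-d[1]))
K=onj(330,229,.024);d=K-[0,.15,.024];print("knobtop jig",K,np.linalg.norm(d[:2]),"ang",np.arctan2(d[0],-d[1]))
np.savez("jig.npz",J=J,clev=clev,c=c)
E
```

```text
(array([230.53560257, 181.5594511 ]), (16.616758346557617, 18.03375244140625)) (array([264.40414715, 257.0304985 ]), (13.973280906677246, 15.36559772491455))
[ 0.11609026  0.54191229 -0.0069272   0.0727625 ] [[-0.8 -0.1]
 [ 0.2  0.3]
 [-0.3 -0.6]
 [-0.   0.3]
 [ 0.8  0.2]]
clevis [ 0.52576778 -0.08431813  0.11606377] piv [0.51335968 0.06525138 0.10740352]
top check clevis, pivot [[357.58738419 196.83434771]
 [295.59378044 203.11352289]]
barhole jig [ 0.07624629  0.02038419 -0.01      ] 0.15037870480510085 ang 0.5317337604048413
knobtop jig [0.03379513 0.08122665 0.024     ] 0.07662822284906412 ang 0.4567428553772056
```

```bash
cat > kt.py <<'E'
from h import *
z=np.load("jig.npz");J,clev=z["J"],z["clev"]
def toolR(a): return J@np.c_[[-np.sin(a),np.cos(a),0],[np.cos(a),np.sin(a),0],[0,0,-1]]
def knob(th,z): return clev+J@[.08*np.sin(th),.15-.08*np.cos(th),z]
E
python3 - <<'E'
from kt import *
s=arm.read_state();print(delta(s,toolR(.53),knob(.53,.06)));print("down per",J[:,2]*-.063/.2)
p=knob(.53,0)
for t in (.42,.3,.2,.1,0,-.02):print(t,((knob(t,0)-p)/.2).round(3),((t-.53)*J[:,2]/(np.pi/2)).round(3))
E
```

```text
(array([ 0.328,  0.034, -0.559]), array([ 0.281,  0.063, -0.114]))
down per [ 0.15643988  0.01824318 -0.272798  ]
0.42 [-0.031 -0.024 -0.02 ] [ 0.035  0.004 -0.061]
0.3 [-0.068 -0.045 -0.042] [ 0.073  0.008 -0.127]
0.2 [-0.1   -0.059 -0.061] [ 0.104  0.012 -0.182]
0.1 [-0.133 -0.069 -0.081] [ 0.136  0.016 -0.237]
0 [-0.168 -0.075 -0.101] [ 0.168  0.02  -0.292]
-0.02 [-0.174 -0.076 -0.105] [ 0.174  0.02  -0.303]
```

carry_out(
  deltas=[
    {"x":0.05,"y":0.01,"z":0,"wx":0.05,"wy":0.005,"wz":-0.09,"jaw":0.5},
    {"x":0.1,"y":0.02,"z":0,"wx":0.105,"wy":0.011,"wz":-0.179,"jaw":0.5},
    {"x":0.18,"y":0.04,"z":0,"wx":0.157,"wy":0.016,"wz":-0.268,"jaw":0.5},
    {"x":0.23,"y":0.06,"z":0,"wx":0.21,"wy":0.022,"wz":-0.358,"jaw":0.5},
    {"x":0.281,"y":0.063,"z":0,"wx":0.262,"wy":0.027,"wz":-0.447,"jaw":0.5},
  ],
)

```text
time: 2.75
position: [0.5217, -0.0012, 0.2115]
eef_rot: [0.23, 0.341, 0.904, 0.118]
contact_force: [-0.1, 0.8, -0.1]
gripper_width: 0.0642
finger_force: 0.0
```

carry_out(
  deltas=[
    {"x":0,"y":0,"z":0,"wx":0.066,"wy":0.007,"wz":-0.112,"jaw":0.5},
    {"x":0,"y":0,"z":-0.114,"wx":0.066,"wy":0.007,"wz":-0.112,"jaw":0.5},
    {"x":0,"y":0,"z":-0.114,"wx":0.066,"wy":0.007,"wz":-0.112,"jaw":0.5},
    {"x":0,"y":0,"z":-0.114,"wx":0.066,"wy":0.007,"wz":-0.112,"jaw":0.5},
    {"x":0,"y":0,"z":-0.114,"wx":0.066,"wy":0.007,"wz":-0.112,"jaw":0.5},
  ],
)

```text
time: 3.38
position: [0.5225, -0.0038, 0.1895]
eef_rot: [0.218, 0.431, 0.864, 0.141]
contact_force: [-0.0, 0.3, 0.8]
gripper_width: 0.0643
finger_force: 0.0
```

```bash
python3 - <<'E'
from kt import *
s=arm.read_state();print(delta(s,toolR(.53),knob(.53,.06)),delta(s,toolR(.53),knob(.53,-.003)),s["q"],s["gripper_width"],s["time"])
E
```

```text
(array([0.001, 0.001, 0.   ]), array([-0.005,  0.003, -0.006])) (array([0.001, 0.001, 0.   ]), array([ 0.151,  0.021, -0.279])) [-0.29453329 -0.05632231  2.06823847  0.32758192  0.66753932 -1.15133364] 0.06431465287155771 3.375
```

Descend and close on the knob.

carry_out(
  deltas=[
    {"x":0.05,"y":0.007,"z":-0.09,"wx":0,"wy":0,"wz":0,"jaw":0.5},
    {"x":0.1,"y":0.014,"z":-0.18,"wx":0,"wy":0,"wz":0,"jaw":0.5},
    {"x":0.151,"y":0.021,"z":-0.275,"wx":0,"wy":0,"wz":0,"jaw":0.5},
    {"x":0.151,"y":0.021,"z":-0.275,"wx":0,"wy":0,"wz":0,"jaw":0.5},
    {"x":0.151,"y":0.021,"z":-0.275,"wx":0,"wy":0,"wz":0,"jaw":0.5},
  ],
)

```text
time: 4.0
position: [0.5524, -0.0001, 0.1342]
eef_rot: [0.217, 0.431, 0.864, 0.141]
contact_force: [-0.3, 0.5, -0.1]
gripper_width: 0.0641
finger_force: 0.0
```

carry_out(
  deltas=[
    {"x":0,"y":0,"z":0,"wx":0,"wy":0,"wz":0,"jaw":-1},
    {"x":0,"y":0,"z":0,"wx":0,"wy":0,"wz":0,"jaw":-1},
    {"x":0,"y":0,"z":0,"wx":0,"wy":0,"wz":0,"jaw":-1},
    {"x":0,"y":0,"z":0,"wx":0,"wy":0,"wz":0,"jaw":-1},
    {"x":0,"y":0,"z":0,"wx":0,"wy":0,"wz":0,"jaw":-1},
  ],
  grip_force=25,
)

```text
time: 4.62
position: [0.552, -0.0, 0.1333]
eef_rot: [0.217, 0.431, 0.864, 0.141]
contact_force: [0.4, -0.8, 0.5]
gripper_width: -0.0002
finger_force: 0.0
```

```bash
python3 - <<'E'
from kt import *
s=arm.read_state();im=arm.get_image("wrist");t=arm.get_image("top");d=arm.get_image("side")
a=np.vstack([cv2.resize(t[130:250,250:400],(400,320)),np.zeros((80,400,3),np.uint8)])
b=cv2.resize(d[150:260,280:380],(364,400))
cv2.imwrite("pics/c3.png",np.vstack([np.hstack([im[:, :400],a]),]) )
cv2.imwrite("pics/c3.png",np.vstack([cv2.resize(im,(480,300)),]) if 0 else np.hstack([cv2.resize(im,(480,300)),cv2.resize(d[150:260,280:380],(300,300))]))
print(proj(camT("wrist",s),[knob(.53,.012),knob(.53,.024),clev,s["position"]])*.75)
E
```

```text
[[239.01866663 189.57164806]
 [239.01904025 198.66460828]
 [141.07630158 239.41418654]
 [237.88238589 179.52442003]]
```

View pics/c3.png

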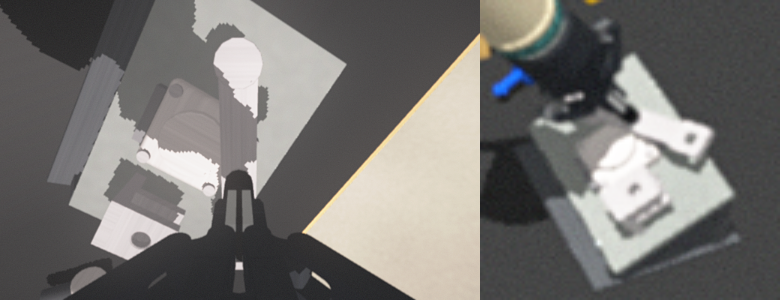

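The bar lies from the boss at (238,62) down to the fingers at (240,180). I can't tell whether the knob is between the fingers, so I'll zoom in on the fingertips.

```bash
python3 - <<'E'
from kt import *
im=arm.get_image("wrist");cv2.imwrite("pics/c4.png",cv2.resize(im[200:400,220:420],(600,600),interpolation=cv2.INTER_CUBIC))
print(arm.read_state()["gripper_width"])
E
```

```text
0.00017040965328334433
```

View pics/c4.png

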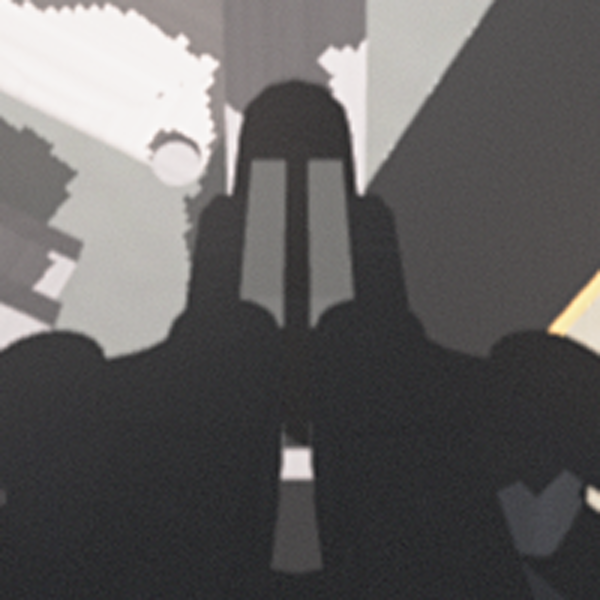

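The zoom shows shut fingers ending at full-image v≈252. The black knob sticks out beyond them at (319,227), which is where I predicted it. So the fingers probably closed above the knob, and I need to check where the real fingertips are against the reported TCP.

```bash
python3 - <<'E'
from kt import *
import pickle
print(arm.grip_depth,[a for a in dir(arm) if a[0]!='_'])
s=pickle.load(open("s1.pkl","rb"));Rt=Rq(s["eef_rot"]);p=s["position"]
for b in (0,.013,.03,.049):
    P=[p+Rt@[0,y,-b] for y in (-.043,.043)]
    print(b,"side",proj(camT("side"),P).round(0).tolist(),"wrist",proj(camT("wrist",s),P).round(0).tolist())
im=cv2.imread("pics/side0.png");g=cv2.cvtColor(im,cv2.COLOR_BGR2GRAY)
print(g[60:100:2,176:212:2])
E
```

```text
0.0187 ['Unreachable', 'finish_job', 'get_calibration', 'get_image', 'grip_depth', 'read_state']
0 side [[197.0, 103.0], [204.0, 89.0]] wrist [[238.0, 239.0], [397.0, 239.0]]
0.013 side [[196.0, 100.0], [203.0, 86.0]] wrist [[232.0, 251.0], [402.0, 251.0]]
0.03 side [[195.0, 96.0], [202.0, 82.0]] wrist [[224.0, 268.0], [410.0, 268.0]]
0.049 side [[194.0, 92.0], [201.0, 78.0]] wrist [[212.0, 292.0], [421.0, 292.0]]
[[105 110  76  44  35  37  37  42  33  36  30  64 149  57 240 239 241 167]
 [110 108 107  87  49  39  41  38  26  33  33  35  49  29 154 185 162 132]
 [102 104 104 105  79  37  35  33  27  34  27  27  33  49 127 144 141 137]
 [106 105 104 104  81  68  78  42  29  39  35  30  24  66 147 146 145 144]
 [102 106 107  99 102 129  91  44  30  33  22  26  29  58 139 136 135 137]
 [105 103 103  75 151 118  62  31  32  32  32  27  35  93 142 145 145 143]
 [103 104  98  56 105  82  43  34  28  50  42  29  23  67 146 148 148 148]
 [104 101 102  60  77  83  38  58  68  57  57  32  25  42 143 148 147 142]
 [ 99 102 100  67  48  51  37  36  61  58  71  48  27  30 121 146 142 139]
 [105 101 100  91  44  46  37  32  48  48  86  74  35  34 108 152 149 147]
 [102 102  97  96  45  41  45  37  42  57 106  97  95  96 114 147 136 142]
 [104 101 101  96  48  50  36  37  30  59 101  94 101 102 105 134 132 133]
 [100 112 100 101  62  47  66  48  28  58 104  98  97 107 101 126 132 133]
 [103 103 103  97  81  65  60  32  37 114 101 100  97 101 104 121 140 140]
 [100 101 104 100 100 104  98  35  33 110 102  98  97  99 103 115 134 136]
 [103 105 101 101 101  98 103  48  24  84 102  99  96  97 106 110 139 141]
 [102  97 105  99 101  99 102  69  38  63 112  98 102  95 100 108 146 144]
 [101  97 102 105 102 102  96 103  99 108 118 105 100  96  99 101 128 126]
 [102 101 102 101 104 102 105 100 105  99 101  97  96  91 124 135 174 223]
 [104 104  98 103 101 100  97  98 110 131 133 169 219 224 246 246 245 246]]
```

Both the side and wrist views put the open fingertips about 49 mm behind the reported TCP (36 mm shut), so the first closure was above the knob. I'll open, go 33 mm deeper and grip again.

carry_out(
  deltas=[
    {"x":0,"y":0,"z":0,"wx":0,"wy":0,"wz":0,"jaw":0.5},
    {"x":0,"y":0,"z":0,"wx":0,"wy":0,"wz":0,"jaw":0.5},
    {"x":0,"y":0,"z":0,"wx":0,"wy":0,"wz":0,"jaw":0.5},
    {"x":0.04,"y":0.005,"z":-0.07,"wx":0,"wy":0,"wz":0,"jaw":0.5},
    {"x":0.082,"y":0.01,"z":-0.143,"wx":0,"wy":0,"wz":0,"jaw":0.5},
  ],
)

```text
time: 5.45
position: [0.5689, 0.0019, 0.1048]
eef_rot: [0.217, 0.431, 0.864, 0.141]
contact_force: [-0.2, -0.1, -0.1]
gripper_width: 0.0641
finger_force: 0.0
```

carry_out(
  deltas=[
    {"x":0,"y":0,"z":0,"wx":0,"wy":0,"wz":0,"jaw":-1},
    {"x":0,"y":0,"z":0,"wx":0,"wy":0,"wz":0,"jaw":-1},
    {"x":0,"y":0,"z":0,"wx":0,"wy":0,"wz":0,"jaw":-1},
    {"x":0,"y":0,"z":0,"wx":0,"wy":0,"wz":0,"jaw":-1},
    {"x":0,"y":0,"z":0,"wx":0,"wy":0,"wz":0,"jaw":-1},
  ],
  grip_force=25,
)

```text
time: 6.08
position: [0.5685, 0.0019, 0.1053]
eef_rot: [0.217, 0.431, 0.864, 0.141]
contact_force: [-4.1, -0.7, 3.3]
gripper_width: 0.0194
finger_force: 25.5
```

The knob is held at 19.4 mm. Next I'll swing the bar along its arc.

carry_out(
  deltas=[
    {"x":-0.031,"y":-0.024,"z":-0.02,"wx":0.035,"wy":0.004,"wz":-0.061,"jaw":-1},
    {"x":-0.068,"y":-0.045,"z":-0.042,"wx":0.073,"wy":0.008,"wz":-0.127,"jaw":-1},
    {"x":-0.1,"y":-0.059,"z":-0.061,"wx":0.104,"wy":0.012,"wz":-0.182,"jaw":-1},
    {"x":-0.133,"y":-0.069,"z":-0.081,"wx":0.136,"wy":0.016,"wz":-0.237,"jaw":-1},
    {"x":-0.168,"y":-0.075,"z":-0.101,"wx":0.168,"wy":0.02,"wz":-0.292,"jaw":-1},
  ],
)

```text
time: 6.7
position: [0.5353, -0.0136, 0.0853]
eef_rot: [0.172, 0.644, 0.72, 0.194]
contact_force: [-1.4, -0.3, 3.3]
gripper_width: 0.019
finger_force: 25.5
```

carry_out(
  deltas=[
    {"x":0,"y":0,"z":0,"wx":0,"wy":0,"wz":0,"jaw":-1},
    {"x":-0.006,"y":-0.001,"z":-0.004,"wx":0.006,"wy":0,"wz":-0.011,"jaw":-1},
    {"x":-0.006,"y":-0.001,"z":-0.004,"wx":0.006,"wy":0,"wz":-0.011,"jaw":-1},
    {"x":-0.006,"y":-0.001,"z":-0.004,"wx":0.006,"wy":0,"wz":-0.011,"jaw":-1},
    {"x":-0.006,"y":-0.001,"z":-0.004,"wx":0.006,"wy":0,"wz":-0.011,"jaw":-1},
  ],
)

```text
time: 7.32
position: [0.5343, -0.0137, 0.0846]
eef_rot: [0.171, 0.649, 0.715, 0.195]
contact_force: [-4.0, -1.8, 5.8]
gripper_width: 0.0188
finger_force: 25.8
```

```bash
python3 - <<'E'
from kt import *
s=arm.read_state();p=J.T@(s["position"]-clev);print(p,np.arctan2(p[0],.15-p[1]),np.hypot(p[0],.15-p[1]),s["contact_force"]@J,s["q"])
E
```

```text
[-0.00135064  0.06915596 -0.03554809] -0.01670515328958639 0.08085531927281865 [-0.76274881 -1.34165286  7.10736165] [-0.31240711  0.11433927  2.22553067  0.59773949  0.37694381 -0.92190371]
```

carry_out(
  deltas=[
    {"x":-0.012,"y":-0.001,"z":-0.007,"wx":0,"wy":0,"wz":0,"jaw":-1},
    {"x":-0.018,"y":-0.002,"z":-0.011,"wx":0,"wy":0,"wz":0,"jaw":-1},
    {"x":-0.018,"y":-0.002,"z":-0.011,"wx":0,"wy":0,"wz":0,"jaw":-1},
    {"x":-0.018,"y":-0.002,"z":-0.011,"wx":0,"wy":0,"wz":0,"jaw":-1},
    {"x":-0.018,"y":-0.002,"z":-0.011,"wx":0,"wy":0,"wz":0,"jaw":-1},
  ],
)

```text
time: 7.95
position: [0.5343, -0.0138, 0.0847]
eef_rot: [0.173, 0.649, 0.714, 0.197]
contact_force: [8.4, 7.7, 3.7]
gripper_width: 0.0188
finger_force: 25.5
```

```bash
python3 - <<'E'
from kt import *
s=arm.read_state();p=J.T@(s["position"]-clev);print(p,s["contact_force"]@J)
E
```

```text
[-0.00122979  0.06906437 -0.03545283] [ 9.84233393  6.65951077 -1.38598096]
```

The bar is hard against its stop: 10 N of push with no movement. Now I'll relax, open and back out along the plate normal.

carry_out(
  deltas=[
    {"x":0.012,"y":0.001,"z":0.007,"wx":0,"wy":0,"wz":0,"jaw":-1},
    {"x":0.012,"y":0.001,"z":0.007,"wx":0,"wy":0,"wz":0,"jaw":0.3},
    {"x":0.012,"y":0.001,"z":0.007,"wx":0,"wy":0,"wz":0,"jaw":0.3},
    {"x":0.012,"y":0.001,"z":0.007,"wx":0,"wy":0,"wz":0,"jaw":0.3},
    {"x":-0.05,"y":-0.006,"z":0.117,"wx":0,"wy":0,"wz":0,"jaw":0.3},
  ],
)

```text
time: 8.57
position: [0.519, -0.0145, 0.1033]
eef_rot: [0.168, 0.65, 0.715, 0.194]
contact_force: [0.5, -0.2, 0.9]
gripper_width: 0.0557
finger_force: 0.0
```

carry_out(
  deltas=[
    {"x":-0.124,"y":-0.014,"z":0.217,"wx":0,"wy":0,"wz":0,"jaw":0.5},
    {"x":-0.248,"y":-0.029,"z":0.433,"wx":0,"wy":0,"wz":0,"jaw":0.5},
    {"x":-0.372,"y":-0.04,"z":0.65,"wx":0,"wy":0,"wz":0,"jaw":0.5},
    {"x":-0.372,"y":-0.04,"z":0.65,"wx":0,"wy":0,"wz":0,"jaw":0.5},
    {"x":-0.372,"y":-0.04,"z":0.65,"wx":0,"wy":0,"wz":0,"jaw":0.5},
  ],
)

```text
time: 9.2
position: [0.4451, -0.0227, 0.2343]
eef_rot: [0.17, 0.65, 0.715, 0.195]
contact_force: [-0.8, 0.5, -0.1]
gripper_width: 0.0643
finger_force: 0.0
```

```bash
python3 - <<'E'
from kt import *
import pickle
s=arm.read_state();im=arm.get_image("wrist");cv2.imwrite("pics/w5.png",im);pickle.dump(s,open("s5.pkl","wb"))
print(s["position"],s["time"],proj(camT("wrist",s),[clev,clev+J@[0,.15,-.01],knob(0,.024)]))
# holder top estimates from top view
t=cv2.imread("pics/top0.png");hsv=cv2.cvtColor(t,cv2.COLOR_BGR2HSV)
C=camT("top")
m=cv2.inRange(hsv[220:262,185:230],(12,40,120),(30,160,255))
ys,xs=np.nonzero(m);print(xs.min()+185,xs.max()+185,ys.min()+220,ys.max()+220)
r=cv2.minAreaRect(np.c_[xs+185,ys+220].astype(np.float32));print(r,onz(C,*r[0],.06))
E
```

```text
[ 0.44509655 -0.02268926  0.23425787] 9.2 [[323.27988186 242.91627671]
 [320.1386612   81.36726331]
 [322.20703489 181.15882581]]
192 221 228 253
((206.5, 240.5), (25.0, 29.0), 90.0) [0.42702662 0.2897008  0.06      ]
```

View pics/w5.png

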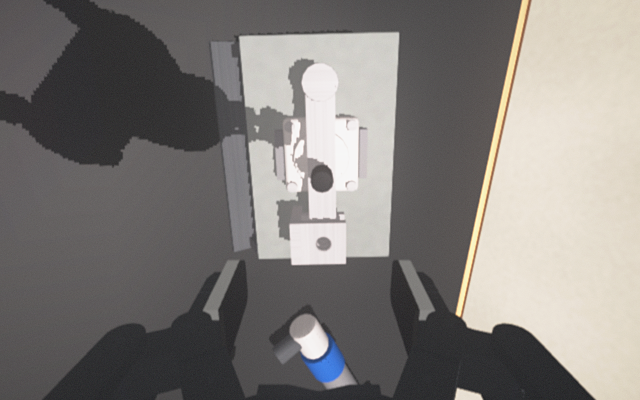

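The bar is closed, and the clevis hole shows at (323,243), exactly where predicted. Next I'll go over the holder with the tool vertical.

```bash
python3 - <<'E'
from kt import *
s=arm.read_state()
print(delta(s,np.array([[0,1,0],[1,0,0],[0,0,-1.]]),[.428,.289,.21]))
E
```

```text
(array([-0.024,  0.331, -0.059]), array([-0.085,  1.557, -0.117]))
```

carry_out(
  deltas=[
    {"x":0,"y":0.2,"z":0.1,"wx":-0.005,"wy":0.08,"wz":-0.014,"jaw":0.5},
    {"x":0,"y":0.45,"z":0.1,"wx":-0.012,"wy":0.17,"wz":-0.03,"jaw":0.5},
    {"x":-0.02,"y":0.7,"z":0.1,"wx":-0.018,"wy":0.25,"wz":-0.045,"jaw":0.5},
    {"x":-0.04,"y":0.95,"z":0.1,"wx":-0.024,"wy":0.331,"wz":-0.059,"jaw":0.5},
    {"x":-0.085,"y":1,"z":0.1,"wx":-0.024,"wy":0.331,"wz":-0.059,"jaw":0.5},
  ],
)

```text
time: 9.88
position: [0.4304, 0.181, 0.2512]
eef_rot: [-0.001, 0.705, 0.709, -0.002]
contact_force: [-0.3, -1.5, -0.1]
gripper_width: 0.0639
finger_force: 0.0
```

carry_out(
  deltas=[
    {"x":0,"y":0.25,"z":0,"wx":0,"wy":0,"wz":0,"jaw":0.5},
    {"x":0,"y":0.5,"z":-0.1,"wx":0,"wy":0,"wz":0,"jaw":0.5},
    {"x":0,"y":0.557,"z":-0.217,"wx":0,"wy":0,"wz":0,"jaw":0.5},
    {"x":0,"y":0.557,"z":-0.217,"wx":0,"wy":0,"wz":0,"jaw":0.5},
    {"x":0,"y":0.557,"z":-0.217,"wx":0,"wy":0,"wz":0,"jaw":0.5},
  ],
)

```text
time: 10.5
position: [0.4285, 0.2876, 0.2115]
eef_rot: [0.002, 0.707, 0.707, -0.0]
contact_force: [-0.3, -0.2, -0.3]
gripper_width: 0.0642
finger_force: 0.0
```

```bash
python3 - <<'E'
from kt import *
import pickle
s=arm.read_state();im=arm.get_image("wrist");cv2.imwrite("pics/w6f.png",im);pickle.dump(s,open("s6.pkl","wb"))
q=proj(camT("wrist",s),[[.428,.289,.085]])[0].astype(int);print(s["position"],s["time"],s["q"],q)
u,v=max(q[0]-100,0),max(q[1]-75,0);print("origin",u,v)
cv2.imwrite("pics/w6.png",cv2.resize(im[v:v+150,u:u+200],(800,600),interpolation=cv2.INTER_CUBIC))
E
```

```text
[0.42852033 0.28761877 0.21153701] 10.5 [ 0.4587051   0.18073248  1.60797311 -0.0032618   1.3521175   0.45902961] [316 175]
origin 216 100
```

View pics/w6.png

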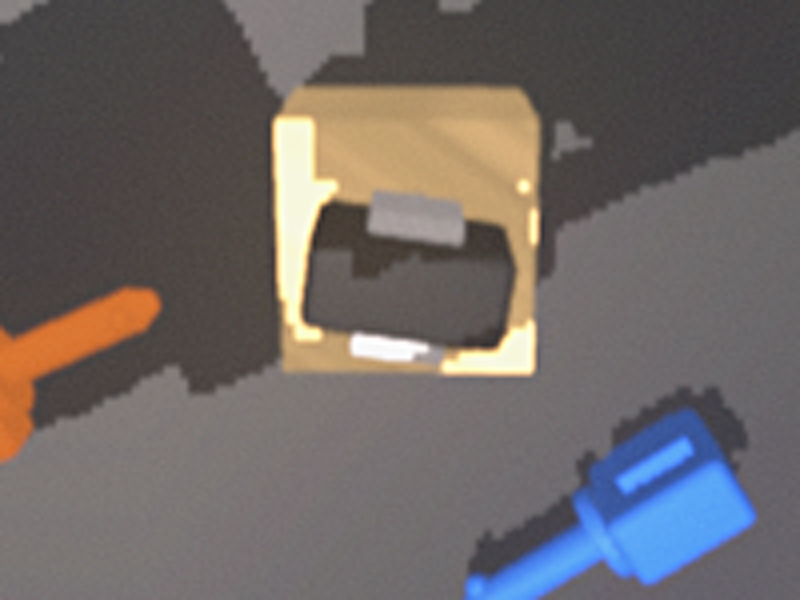

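The pin's black handle stands in the block. In crop pixels its long axis runs from (303,322) to (500,347), and its buttons are at (415,217) and (395,348). The handle is therefore turned about -7.5° from world x, so the fingers must close close to world y.

```bash
python3 - <<'E'
from kt import *
import pickle
s=pickle.load(open("s6.pkl","rb"));C=camT("wrist",s)
px=lambda u,v:(216+u/4,100+v/4)
print("handle",onz(C,*px(407,285),.101),"block",onz(C,*px(407,246),.06))
A=onz(C,*px(303,322),.101);B=onz(C,*px(500,347),.101);print(A,B,np.linalg.norm(B-A),np.degrees(np.arctan2(*(B-A)[1::-1])))
a=np.radians(-7.5);b=a+np.pi/2
Rt=np.c_[[-np.cos(a),-np.sin(a),0],[np.cos(b),np.sin(b),0],[0,0,-1]]
c=(onz(C,*px(407,285),.101)+onz(C,*px(407,246),.06))[:2]/2
print(c,delta(arm.read_state(),Rt,[*c,.12]))
E
```

```text
handle [0.42872196 0.2967056  0.101     ] block [0.4287499  0.29522986 0.06      ]
[0.4069535 0.2887342 0.101    ] [0.44829752 0.28321317 0.101     ] 0.0417110262589737 -7.60621019633499
[0.42873593 0.29596773] (array([-0.001,  0.003,  0.917]), array([-0.001,  0.041, -0.46 ]))
```

carry_out(
  deltas=[
    {"x":0,"y":0.02,"z":0,"wx":0,"wy":0,"wz":0.1,"jaw":0.5},
    {"x":0,"y":0.041,"z":0,"wx":0,"wy":0,"wz":0.2,"jaw":0.5},
    {"x":0,"y":0.041,"z":0,"wx":0,"wy":0,"wz":0.3,"jaw":0.5},
    {"x":0,"y":0.041,"z":0,"wx":0,"wy":0,"wz":0.4,"jaw":0.5},
    {"x":0,"y":0.041,"z":0,"wx":0,"wy":0,"wz":0.5,"jaw":0.5},
  ],
)

```text
time: 11.18
position: [0.4294, 0.2959, 0.2128]
eef_rot: [0.002, 0.381, 0.925, 0.002]
contact_force: [0.9, 0.3, -0.8]
gripper_width: 0.0642
finger_force: 0.0
```

carry_out(
  deltas=[
    {"x":0,"y":0,"z":0,"wx":0,"wy":0,"wz":0.1,"jaw":0.5},
    {"x":0,"y":0,"z":0,"wx":0,"wy":0,"wz":0.2,"jaw":0.5},
    {"x":0,"y":0,"z":0,"wx":0,"wy":0,"wz":0.3,"jaw":0.5},
    {"x":0,"y":0,"z":-0.2,"wx":0,"wy":0,"wz":0.4,"jaw":0.5},
    {"x":0,"y":0,"z":-0.45,"wx":0,"wy":0,"wz":0.417,"jaw":0.5},
  ],
)

```text
time: 11.8
position: [0.431, 0.2967, 0.1231]
eef_rot: [0.004, 0.065, 0.998, 0.003]
contact_force: [-1.0, 0.5, -0.7]
gripper_width: 0.0639
finger_force: 0.0
```

```bash
python3 - <<'E'
from kt import *
a=np.radians(-7.5);b=a+np.pi/2
Rt=np.c_[[-np.cos(a),-np.sin(a),0],[np.cos(b),np.sin(b),0],[0,0,-1]]
s=arm.read_state();print(delta(s,Rt,[.4287,.2960,.032]),s["q"])
E
```

```text
(array([-0.003,  0.005, -0.001]), array([-0.011, -0.004, -0.455])) [ 4.69365200e-01  2.50831184e-01  1.74605083e+00  8.22603731e-04
  1.13515011e+00 -9.72342205e-01]
```

carry_out(
  deltas=[
    {"x":-0.011,"y":-0.004,"z":-0.1,"wx":-0.003,"wy":0.005,"wz":0,"jaw":0.5},
    {"x":-0.011,"y":-0.004,"z":-0.25,"wx":-0.003,"wy":0.005,"wz":0,"jaw":0.5},
    {"x":-0.011,"y":-0.004,"z":-0.4,"wx":-0.003,"wy":0.005,"wz":0,"jaw":0.5},
    {"x":-0.011,"y":-0.004,"z":-0.455,"wx":-0.003,"wy":0.005,"wz":0,"jaw":0.5},
    {"x":-0.011,"y":-0.004,"z":-0.455,"wx":-0.003,"wy":0.005,"wz":0,"jaw":0.5},
  ],
)

```text
time: 12.42
position: [0.4269, 0.2956, 0.0309]
eef_rot: [-0.003, 0.065, 0.998, -0.001]
contact_force: [0.5, -0.8, 0.6]
gripper_width: 0.064
finger_force: 0.0
```

carry_out(
  deltas=[
    {"x":0,"y":0,"z":0,"wx":0,"wy":0,"wz":0,"jaw":-1},
    {"x":0,"y":0,"z":0,"wx":0,"wy":0,"wz":0,"jaw":-1},
    {"x":0,"y":0,"z":0,"wx":0,"wy":0,"wz":0,"jaw":-1},
    {"x":0,"y":0,"z":0,"wx":0,"wy":0,"wz":0,"jaw":-1},
    {"x":0,"y":0,"z":0,"wx":0,"wy":0,"wz":0,"jaw":-1},
  ],
  grip_force=40,
)

```text
time: 13.05
position: [0.4275, 0.2965, 0.0321]
eef_rot: [-0.002, 0.065, 0.998, -0.001]
contact_force: [-0.7, 0.2, 5.6]
gripper_width: 0.0248
finger_force: 38.9
```

The pin is gripped at 24.8 mm, so the buttons are pressed home. I'll lift it out and compute the way to the clevis.

carry_out(
  deltas=[
    {"x":0,"y":0,"z":0.1,"wx":0,"wy":0,"wz":0,"jaw":-1},
    {"x":0,"y":0,"z":0.25,"wx":0,"wy":0,"wz":0,"jaw":-1},
    {"x":0,"y":0,"z":0.45,"wx":0,"wy":0,"wz":0,"jaw":-1},
    {"x":0,"y":0,"z":0.7,"wx":0,"wy":0,"wz":0,"jaw":-1},
    {"x":0,"y":0,"z":0.9,"wx":0,"wy":0,"wz":0,"jaw":-1},
  ],
)

```text
time: 13.68
position: [0.4266, 0.2962, 0.213]
eef_rot: [-0.002, 0.065, 0.998, -0.001]
contact_force: [-0.1, 0.3, -1.1]
gripper_width: 0.0248
finger_force: 39.4
```

```bash
python3 - <<'E'
from kt import *
s=arm.read_state();print(s["position"],s["gripper_width"],delta(s,toolR(0),clev+J[:,2]*.07),clev+J[:,2]*.07)
E
```

```text
[0.42660249 0.29620494 0.21301331] 0.02484955491963916 (array([ 0.251, -0.258, -0.824]), array([ 0.322, -1.923, -0.182])) [ 0.49100337 -0.08837217  0.17668555]
```

carry_out(
  deltas=[
    {"x":0.02,"y":-0.15,"z":0.1,"wx":0.025,"wy":-0.026,"wz":-0.082,"jaw":-1},
    {"x":0.05,"y":-0.35,"z":0.1,"wx":0.05,"wy":-0.052,"wz":-0.165,"jaw":-1},
    {"x":0.09,"y":-0.55,"z":0.1,"wx":0.075,"wy":-0.077,"wz":-0.247,"jaw":-1},
    {"x":0.13,"y":-0.75,"z":0.1,"wx":0.1,"wy":-0.103,"wz":-0.33,"jaw":-1},
    {"x":0.161,"y":-0.95,"z":0.1,"wx":0.1255,"wy":-0.129,"wz":-0.412,"jaw":-1},
  ],
)

```text
time: 14.3
position: [0.4585, 0.1047, 0.231]
eef_rot: [0.091, 0.378, 0.915, 0.103]
contact_force: [0.4, -0.8, -1.5]
gripper_width: 0.0241
finger_force: 39.5
```

carry_out(
  deltas=[
    {"x":0.02,"y":-0.2,"z":0,"wx":0.025,"wy":-0.026,"wz":-0.082,"jaw":-1},
    {"x":0.05,"y":-0.4,"z":0,"wx":0.05,"wy":-0.052,"wz":-0.165,"jaw":-1},
    {"x":0.09,"y":-0.6,"z":0,"wx":0.075,"wy":-0.077,"wz":-0.247,"jaw":-1},
    {"x":0.13,"y":-0.8,"z":0,"wx":0.1,"wy":-0.103,"wz":-0.33,"jaw":-1},
    {"x":0.161,"y":-0.97,"z":0,"wx":0.1255,"wy":-0.129,"wz":-0.412,"jaw":-1},
  ],
)

```text
time: 14.92
position: [0.4905, -0.0895, 0.2309]
eef_rot: [0.172, 0.644, 0.72, 0.194]
contact_force: [0.6, 0.2, -1.3]
gripper_width: 0.0244
finger_force: 39.5
```

```bash
python3 - <<'E'
from kt import *
s=arm.read_state();print(s["position"],s["gripper_width"],delta(s,toolR(0),clev+J[:,2]*.034),s["q"],s["time"])
E
```

```text
[ 0.49054538 -0.08951969  0.23094461] 0.024422296541036042 (array([-0.001,  0.   ,  0.003]), array([ 0.092,  0.016, -0.427])) [-0.58614015 -0.11715031  2.00713759  0.43080028  0.88314783 -0.91110413] 14.925
```

carry_out(
  deltas=[
    {"x":0.005,"y":0.008,"z":-0.13,"wx":-0.001,"wy":0,"wz":0.003,"jaw":-1},
    {"x":0.01,"y":0.01,"z":-0.27,"wx":-0.001,"wy":0,"wz":0.003,"jaw":-1},
    {"x":0.092,"y":0.016,"z":-0.427,"wx":-0.001,"wy":0,"wz":0.003,"jaw":-1},
    {"x":0.092,"y":0.016,"z":-0.427,"wx":-0.001,"wy":0,"wz":0.003,"jaw":-1},
    {"x":0.092,"y":0.016,"z":-0.427,"wx":-0.001,"wy":0,"wz":0.003,"jaw":-1},
  ],
)

```text
time: 15.55
position: [0.5095, -0.0848, 0.1461]
eef_rot: [0.172, 0.64, 0.723, 0.193]
contact_force: [0.4, -0.1, -1.3]
gripper_width: 0.0245
finger_force: 39.6
```

```bash
python3 - <<'E'
from kt import *
import pickle
s=arm.read_state();im=arm.get_image("wrist");pickle.dump(s,open("s7.pkl","wb"));cv2.imwrite("pics/w7f.png",im)
cv2.imwrite("pics/w7.png",cv2.resize(im[150:270,240:400],(800,600),interpolation=cv2.INTER_CUBIC))
C=camT("wrist",s);Rt=Rq(s["eef_rot"])
z=lambda p:((p-[240,150])*5).round(0).tolist()
print(J.T@(s["position"]-clev),s["contact_force"])
print("hole",z(proj(C,[clev])),"tip",z(proj(C,[s["position"]+Rt@[0,0,.018],s["position"]+Rt@[0,0,-.02]])))
E
```

```text
[0.0009415  0.00138333 0.03411648] [ 0.35997539 -0.08570179 -1.29603318]
hole [[377.0, 343.0]] tip [[384.0, 384.0], [382.0, 541.0]]
```

View pics/w7.png

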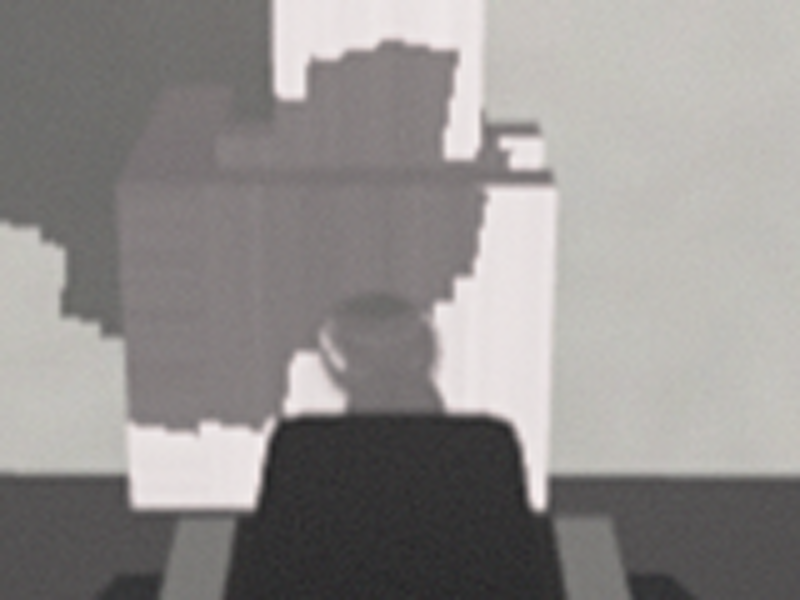

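The clevis hole rim spans x 318–440 with its top at v 292 in the crop. Its centre is near (379,345), as predicted. The shank comes up at x 347–445 (centre about 395), so the pin sits slightly to the right. I'll read the pixel values to find the tip.

```bash
python3 - <<'E'
import cv2,numpy as np
im=cv2.imread("pics/w7f.png");g=cv2.cvtColor(im,cv2.COLOR_BGR2GRAY)
print("     ",*range(300,334))
for v in range(206,234): print(v,*g[v,300:334])
E
```

```text
300 301 302 303 304 305 306 307 308 309 310 311 312 313 314 315 316 317 318 319 320 321 322 323 324 325 326 327 328 329 330 331 332 333
206 125 124 125 127 126 123 126 125 127 129 128 126 129 129 127 128 125 125 124 128 128 129 127 130 130 127 128 131 125 122 155 218 225 228
207 126 126 126 127 124 125 125 124 128 129 128 125 126 128 127 125 125 125 123 127 128 126 130 130 127 126 126 129 126 124 153 222 230 230
208 123 126 124 126 125 124 125 126 124 124 129 122 121 120 117 120 116 118 121 121 126 126 132 131 129 129 125 126 123 119 153 222 227 227
209 126 124 127 124 126 123 124 125 123 121 118 116 113 114 111 109 107 109 111 116 118 123 126 127 129 126 127 136 136 131 158 222 227 227
210 126 125 125 126 125 128 122 121 116 112 112 108 112 108 110 107 107 108 106 107 111 114 122 124 124 124 140 178 186 181 194 223 226 228
211 127 124 123 126 124 124 120 117 119 111 107 111 107 108 108 107 107 109 107 107 107 111 114 121 124 126 158 222 229 225 222 224 224 228
212 128 125 126 125 122 121 121 114 113 111 111 109 109 110 105 109 110 107 108 109 110 115 118 122 134 141 164 227 230 228 
[... 2202 characters left out ...]
9 119 118 117 116 111 113 147 209 228 226 223 224 230
229 226 224 222 225 225 224 219 214 196 153 120 117 116 116 118 116 116 116 111 115 114 116 115 117 116 115 111 125 179 226 228 225 226 231
230 225 225 224 226 225 225 223 222 206 148 117 116 118 118 116 120 114 114 114 116 118 117 119 117 119 117 113 112 149 219 229 228 228 232
231 218 212 211 215 214 215 214 212 191 131 105 109 110 111 111 107 109 108 109 109 108 111 109 110 109 108 108 104 131 189 212 215 216 222
232 166 159 160 159 160 160 163 158 140 101 84 90 89 88 88 88 87 87 88 87 86 91 89 88 87 90 87 84 98 137 160 163 162 167
233 87 82 83 85 80 84 85 80 72 63 57 58 60 61 60 60 58 57 61 63 59 57 59 62 61 58 58 60 61 73 79 82 84 86
```

```bash
python3 - <<'E'
from kt import *
c=arm.get_calibration("wrist");print(c)
s=arm.read_state();C=camT("wrist",s);print(np.linalg.norm(s["eef_rot"]),s["eef_rot"]);Rt=Rq(s["eef_rot"])
print(proj(C,[s["position"]+Rt@[0,0,.018],s["position"]+Rt@[0,0,-.02]]),np.abs(Rt@Rt.T-np.eye(3)).max())
import pickle;s=pickle.load(open("s7.pkl","rb"));C=camT("wrist",s);Rt=Rq(s["eef_rot"]);print(proj(C,[s["position"]+Rt@[0,0,.018]]), J.T@(s["position"]-clev),J.T@Rt)
E
```

```text
{'vertical_fov': 58.99290637729051, 'cx': 318.4645712936076, 'cy': 198.1340838467622, 'T_tool_cam': array([[-4.68631840e-04,  9.44589132e-01,  3.28254707e-01,
         8.44370174e-02],
       [ 9.99999754e-01,  6.13877515e-04, -3.38853644e-04,
         9.32129675e-04],
       [-5.21585653e-04,  3.28254468e-01, -9.44589187e-01,
        -1.73555499e-01],
       [ 0.00000000e+00,  0.00000000e+00,  0.00000000e+00,
         1.00000000e+00]])}
1.0 [0.17215652 0.64019786 0.72324804 0.19344537]
[[316.7829259  226.73541703]
 [316.47409784 258.20441898]] 2.220446049250313e-16
[[316.7829259  226.73541703]] [0.0009415  0.00138333 0.03411648] [[-5.06485699e-03  9.99986934e-01 -6.91602952e-04]
 [ 9.99984655e-01  5.06639538e-03  2.24104148e-03]
 [ 2.24451614e-03 -6.80241785e-04 -9.99997250e-01]]
```

The pin axis is at u≈318.7 and the hole centre at u≈315.2, so the pin must move about 2.2 mm down-slope, which agrees with the knob's stop reading. I'll also take off about 1.2 mm across, then descend and watch the force.

carry_out(
  deltas=[
    {"x":-0.009,"y":-0.007,"z":-0.006,"wx":0,"wy":0,"wz":0,"jaw":-1},
    {"x":0.004,"y":-0.0055,"z":-0.028,"wx":0,"wy":0,"wz":0,"jaw":-1},
    {"x":0.016,"y":-0.004,"z":-0.05,"wx":0,"wy":0,"wz":0,"jaw":-1},
    {"x":0.041,"y":-0.001,"z":-0.093,"wx":0,"wy":0,"wz":0,"jaw":-1},
    {"x":0.041,"y":-0.001,"z":-0.093,"wx":0,"wy":0,"wz":0,"jaw":-1},
  ],
)

```text
time: 16.23
position: [0.5172, -0.0846, 0.1254]
eef_rot: [0.17, 0.641, 0.723, 0.193]
contact_force: [-1.0, -0.8, -1.7]
gripper_width: 0.0246
finger_force: 39.7
```

```bash
python3 - <<'E'
from kt import *
for _ in range(2):
    s=arm.read_state();print(J.T@(s["position"]-clev),s["contact_force"]@J,s["wrist_torque"],s["gripper_width"])
E
```

```text
[-0.00272126  0.00074325  0.0123024 ] [-1.73558376 -0.67454219 -0.90834856] [-0.02284007  0.36083147 -0.00582912] 0.02457169605220473
[-0.00272126  0.00074325  0.0123024 ] [-1.73558376 -0.67454219 -0.90834856] [-0.02284007  0.36083147 -0.00582912] 0.02457169605220473
```

carry_out(
  deltas=[
    {"x":0.007,"y":0.001,"z":-0.013,"wx":0,"wy":0,"wz":0,"jaw":-1},
    {"x":0.015,"y":0.002,"z":-0.026,"wx":0,"wy":0,"wz":0,"jaw":-1},
    {"x":0.022,"y":0.003,"z":-0.039,"wx":0,"wy":0,"wz":0,"jaw":-1},
    {"x":0.03,"y":0.0035,"z":-0.052,"wx":0,"wy":0,"wz":0,"jaw":-1},
    {"x":0.03,"y":0.0035,"z":-0.052,"wx":0,"wy":0,"wz":0,"jaw":-1},
  ],
)

```text
time: 16.85
position: [0.5234, -0.0842, 0.1158]
eef_rot: [0.171, 0.641, 0.723, 0.193]
contact_force: [0.7, 0.3, -1.2]
gripper_width: 0.025
finger_force: 39.7
```

```bash
python3 - <<'E'
from kt import *
s=arm.read_state();print(J.T@(s["position"]-clev),s["contact_force"]@J,s["wrist_torque"],s["gripper_width"])
E
```

```text
[-0.00215112  0.00038105  0.00098983] [ 0.05322815  0.19391649 -1.42597731] [-0.0287296   0.36328576 -0.00445522] 0.024998261297288233
```

The tip is about 17 mm in with no resistance. I'll keep going.

carry_out(
  deltas=[
    {"x":0.01,"y":0.001,"z":-0.0175,"wx":0,"wy":0,"wz":0,"jaw":-1},
    {"x":0.02,"y":0.0023,"z":-0.035,"wx":0,"wy":0,"wz":0,"jaw":-1},
    {"x":0.03,"y":0.0035,"z":-0.052,"wx":0,"wy":0,"wz":0,"jaw":-1},
    {"x":0.045,"y":0.005,"z":-0.078,"wx":0,"wy":0,"wz":0,"jaw":-1},
    {"x":0.045,"y":0.005,"z":-0.078,"wx":0,"wy":0,"wz":0,"jaw":-1},
  ],
)

```text
time: 17.48
position: [0.5324, -0.0832, 0.1]
eef_rot: [0.171, 0.641, 0.723, 0.193]
contact_force: [-0.4, 0.2, -1.3]
gripper_width: 0.0243
finger_force: 39.6
```

```bash
python3 - <<'E'
from kt import *
s=arm.read_state();print(J.T@(s["position"]-clev),s["contact_force"]@J,s["wrist_torque"],s["gripper_width"])
E
```

```text
[-0.00220133  0.0003652  -0.01733493] [-0.95092459  0.23707097 -0.98458939] [-0.02521488  0.33178588 -0.02445776] 0.024306546649188673
```

carry_out(
  deltas=[
    {"x":0.007,"y":0.001,"z":-0.013,"wx":0,"wy":0,"wz":0,"jaw":-1},
    {"x":0.015,"y":0.0017,"z":-0.026,"wx":0,"wy":0,"wz":0,"jaw":-1},
    {"x":0.022,"y":0.0026,"z":-0.039,"wx":0,"wy":0,"wz":0,"jaw":-1},
    {"x":0.025,"y":0.0029,"z":-0.043,"wx":0,"wy":0,"wz":0,"jaw":-1},
    {"x":0.025,"y":0.0029,"z":-0.043,"wx":0,"wy":0,"wz":0,"jaw":-1},
  ],
)

```text
time: 18.1
position: [0.5374, -0.0827, 0.0918]
eef_rot: [0.171, 0.641, 0.723, 0.193]
contact_force: [0.1, 0.5, -0.9]
gripper_width: 0.0247
finger_force: 39.7
```

```bash
python3 - <<'E'
from kt import *
s=arm.read_state();print(J.T@(s["position"]-clev),s["contact_force"]@J,s["wrist_torque"],s["gripper_width"])
E
```

```text
[-0.00192695  0.00026363 -0.02687312] [-0.28442493  0.4648575  -0.86509455] [ 0.00109501  0.31430666 -0.04414534] 0.024717486338816402
```

Two more millimetres, to feel the flange touch.

carry_out(
  deltas=[
    {"x":0.0025,"y":0.0003,"z":-0.0043,"wx":0,"wy":0,"wz":0,"jaw":-1},
    {"x":0.005,"y":0.0006,"z":-0.0087,"wx":0,"wy":0,"wz":0,"jaw":-1},
    {"x":0.005,"y":0.0006,"z":-0.0087,"wx":0,"wy":0,"wz":0,"jaw":-1},
    {"x":0.005,"y":0.0006,"z":-0.0087,"wx":0,"wy":0,"wz":0,"jaw":-1},
    {"x":0.005,"y":0.0006,"z":-0.0087,"wx":0,"wy":0,"wz":0,"jaw":-1},
  ],
)

```text
time: 18.73
position: [0.5383, -0.0827, 0.0909]
eef_rot: [0.172, 0.64, 0.723, 0.193]
contact_force: [-6.2, -0.9, 6.7]
gripper_width: 0.0245
finger_force: 40.9
```

```bash
python3 - <<'E'
from kt import *
s=arm.read_state();print(J.T@(s["position"]-clev),s["contact_force"]@J,s["wrist_torque"],s["gripper_width"])
E
```

```text
[-0.00166755  0.0001311  -0.028058  ] [-2.04925715 -0.13531689  8.92103757] [-0.01520286  0.63955648  0.02475698] 0.024492061895215418
```

The flange touched at exactly the predicted depth, with 9 N. Now I'll let go and back out along the pin axis.

carry_out(
  deltas=[
    {"x":0,"y":0,"z":0,"wx":0,"wy":0,"wz":0,"jaw":-0.3},
    {"x":0,"y":0,"z":0,"wx":0,"wy":0,"wz":0,"jaw":0.3},
    {"x":0,"y":0,"z":0,"wx":0,"wy":0,"wz":0,"jaw":0.4},
    {"x":0,"y":0,"z":0,"wx":0,"wy":0,"wz":0,"jaw":0.4},
    {"x":0,"y":0,"z":0,"wx":0,"wy":0,"wz":0,"jaw":0.4},
  ],
)

```text
time: 19.35
position: [0.5385, -0.0826, 0.0902]
eef_rot: [0.171, 0.641, 0.723, 0.193]
contact_force: [0.1, -0.6, 0.2]
gripper_width: 0.0598
finger_force: 0.0
```

carry_out(
  deltas=[
    {"x":-0.05,"y":-0.006,"z":0.087,"wx":0,"wy":0,"wz":0,"jaw":0.4},
    {"x":-0.124,"y":-0.014,"z":0.217,"wx":0,"wy":0,"wz":0,"jaw":0.4},
    {"x":-0.248,"y":-0.029,"z":0.433,"wx":0,"wy":0,"wz":0,"jaw":0.4},
    {"x":-0.372,"y":-0.04,"z":0.65,"wx":0,"wy":0,"wz":0,"jaw":0.4},
    {"x":-0.4,"y":0.1,"z":0.7,"wx":0,"wy":0,"wz":0,"jaw":0.4},
  ],
)

```text
time: 19.98
position: [0.4595, -0.0655, 0.2341]
eef_rot: [0.175, 0.642, 0.721, 0.193]
contact_force: [-0.6, 0.3, -0.7]
gripper_width: 0.0597
finger_force: 0.0
```

```bash
python3 - <<'E'
from kt import *
s=arm.read_state();im=arm.get_image("wrist");C=camT("wrist",s)
q=proj(C,[clev,clev+J@[0,0,.041]]);print(s["position"],q,s["contact_force"])
u,v=int(np.clip(q[0][0]-80,0,480)),int(np.clip(q[0][1]-80,0,280))
print(u,v);cv2.imwrite("pics/w8.png",cv2.resize(im[v:v+120,u:u+160],(800,600),interpolation=cv2.INTER_CUBIC))
E
```

```text
[ 0.45945258 -0.06552215  0.23406802] [[312.55783745 201.4775288 ]
 [311.98923249 218.64771597]] [-0.59304866  0.25986549 -0.74923188]
232 121
```

View pics/w8.png

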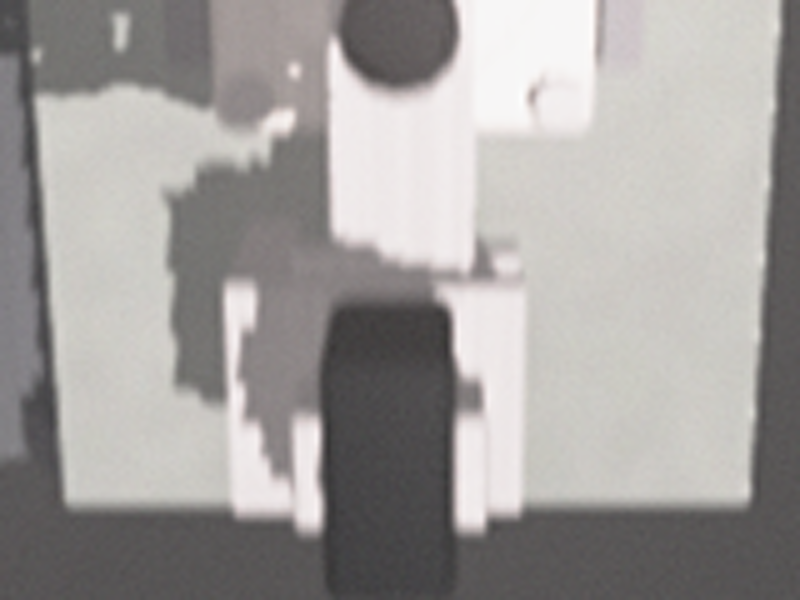

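The pin stands upright in the clevis with the bar closed under it. Both buttons are out: 195 px over the buttons (x 293–488) against 134 px for the handle (x 322–456), which matches 32/22 mm. Time to hand in.

```bash
python3 -c "
from plant import arm
print(arm.finish_job())"
```

```text
the job is handed in; nothing more can be done
None
```

I handed the job in with the bar against its stop, the pin in the clevis with its flange down, both buttons out, and the gripper clear. The judge's result was not shown.

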